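# Reset the ejector cam and dock the board carriage

## Robot

A 7-joint arm with a two-finger parallel gripper is mounted at the origin on the work surface. World frame = base frame: x ahead of the robot, y to its left, z up, the work surface at z = 0. Lengths are in mm, angles in rad, forces in N, time in s.
With the tool pointing down it reaches from about 350 to 900 mm from the base axis. Payload 19.9 kg.
Tool frame: the origin (TCP) lies at the centre of the arm's flange, where the gripper is bolted on; the fingertips stand 199 mm ahead of it and the grasp point (between the pads) lies 180 mm ahead of it; z points along the fingers, y is the line along which they close (so a half turn about z gives the same grasp; the last joint's range is limited). The gripper opens to 94 mm and grips with 3 to 60 N. Pads are 16 mm wide; open, the fingers measure 119 mm over their backs; the gripper's body (75 mm by 177 mm) begins 78 mm behind the grasp point.
Start: joints at [-1.145, 0.417, -0.01, 1.614, 0.005, 1.111, -0.053], TCP at [281.814, 557.853, 404.625] pointing down, gripper open.
Joint ranges: [-2.81, 2.81], [-0.39, 2.02], [-1.27, 1.25], [0.06, 2.57], [-1.19, 4.33], [0.19, 2], [-2.82, 2.82]. Speed limits (rad/s): [1.89, 1.89, 2.39, 2.39, 3.01, 3.01, 3.01].

## Interface

Orientations are given as a unit quaternion [w, x, y, z].
In Python, from rig import bot, read_camera gives the robot as it stands.
- The arm moves only by the tool play_rows, never from a script. Its argument "steps" is a list of rows, each a list of 3 entries, a list of its own where there are three numbers: the closure, from -1 (fully open) to 1 (shut), so that 0 is half open, then the shift along the tool's x, y, z each as a share of 20 cm, from -1 to 1, then the turn about the tool's z as a share of pi rad, from -1 to 1. A call has 1 to 10 rows; each row is the pose to reach, as a shift and turn from the pose commanded when the call began, along the tool's axes at that moment, turning the shorter way round; what a row does not reach only later rows make up. A row lasts 1/8 s, in which the tool goes at most 62.5 mm and 10.7 degrees, less where a joint would pass 70% of its speed; a pose out of reach is approached as far as the arm can. A call with a number of a shift or a turn outside -1 to 1 is refused whole. A call with a gripper value outside its range is refused whole. The fingers move at their own pace and stop on an object; "newtons" is the grip in N (left out, the last holds). Time passes only in rows, so rows that repeat a pose let the fingers close. It gives the time, the measured TCP pose, the force, the opening and the grip force at its end, in the units of the state.
- bot.get_state(): the state, without advancing time (a new reading comes with each control period).
- read_camera(name): name is "scene" or "top" or "wrist"; returns a dict with "color" (480x640x3 uint8, red, green, blue), "depth" (480x640 float32, mm along the optical axis (not along the pixel's ray), 0 where there is no reading), "fx", "fy", "cx", "cy" (pixels), "xyz" and "rotation" of the camera in the world. Camera axes: x right, y up, looking along -z (the intrinsics and any distortion apply to the point x, -y, -z); pixel columns grow to the right and rows downward; lengths in mm; the calibration is good to about 2 mm. A picture is of the moment at which its call begins.
- bot.job_done(): hands the job in; it is judged then, once.
The state is a dict: "t": time; "joints": joint angles; "qd": joint speeds; "effort": joint torques, N m; "eef_pos": TCP position; "ee_rot": TCP orientation; "force": force on the tool from outside, world axes, zero at the start; "torque": the same for the moment, N m; "opening": opening from 0.0 (shut) to 1.0 (fully open); "gripper_force": force on a finger pad.
Only numpy, scipy, OpenCV 4.12 (cv2) and the standard library are available. Lean on these libraries where they do the work, as an engineer would, in place of code of your own. Each camera call takes 0.05 s, during which the arm holds its last target. There are 200 camera calls.

## Task

The tester's ejector cam is still turned out from the last board: with the fingertips only, gripping and lifting nothing, push the red-knobbed lever clockwise and away from you, right over to its stop, so that the cam's low point faces the carriage's roller. Only then push the carriage with the power board forward by its upright push plate until it is fully home in the dock, and leave both there. Push gently, never force the carriage against the cam, and leave the loose parts on the bench where they are.

Things in the scene. Friction and masses are not known exactly. Their poses are not given: they have to be found in the camera images.
- fixture: board test fixture fixed to the bench: brown base plate 290 x 250 x 15 thick, covering x -145..145, y -115..135 of its frame. Origin at bench height; x points forward, the way the carriage slides (away from the robot, yaw up to 0.3 rad), y left, z up. Black dock at the far end: x 72..153, y -96..26, top 91 high; a rubber bumper on an arm sticks out of its left side at x 108, z 49..61, to y 72
- carriage_travel (a joint): travel in m of the aluminium board carriage along the fixture's +x: 0 fully back, 0.060 fully home in the dock (hard stop); starts at 0 to 0.036. Takes about 4 N to slide and stays where it is left. While the cam's high side faces its roller it is blocked about 18 mm short of home. Plate 140 x 120, top 35 high, centred on the fixture's y = -35, with a green power board, parts up to 83 high
- push_plate (a point): middle of the rear face (towards the robot) of the carriage's upright push plate with black rubber pad, 64 above the bench; moves with the carriage. The plate is 90 wide, 8 thick, from 35 to 83 above the bench; axes as the fixture's, to be pushed along +x. On the robot's side of it there is nothing but the low base plate
- cam_angle (a joint): angle in rad of cam and lever about the upright pivot, growing clockwise from above. 0: lever points back, along the fixture's -x, cam's high side to the roller; pi/2: lever to +y; pi: lever points forward, +x, cam's low point to the roller; hard stop at 3.16. Starts at 0.15 to 0.7, stays where it is left. Takes about 0.25 N m (4.5 N at 55 mm); light pushing on the carriage does not turn it
- cam_pivot (a point): point on the cam's pivot axis at the height of the lever's bar, 55 above the bench; fixed on the fixture at x 25, y 80 of its frame, same axes. A steel hub of 26 diameter, 69 high with its bolt, stands around it
- lever_knob (a point): centre of the red ball knob, 26 diameter, at the lever's end, 90 from the pivot axis, 57 above the bench; moves with the lever, x axis outwards along it. The lever's steel bar from hub to knob is 12 wide, from 48 to 62 above the bench. At the start more than 45 mm are free beside the bar on the carriage's side, above the follower arm (top 35 above the bench)
- cam: the ejector cam with its lever; origin on the pivot axis at bench height, x axis along the lever. The cam is a round dark steel disc of 56 diameter, 17 to 29 above the bench, below the lever; its centre sits 10 off the pivot axis on the lever's side, so its rim is 38 from the pivot on the lever's side (high) and 18 on the opposite side (low)
- carriage: the board carriage; origin at bench height below the middle of its plate, axes as the fixture's. Front edge (without the board's white plug) 70 ahead of the origin, rear edge 70 behind
- roller (a point): middle of the carriage's steel follower roller, 16 diameter, 23 above the bench, on an arm at the carriage's left side (arm top 35 above the bench); it meets the cam's rim from the robot's side. It moves with the carriage; home, it stands 27.5 behind the pivot axis
- heatsink: loose finned aluminium heat sink, 50 x 45 x 28 high, on the bench to the left of the fixture; origin at the centre of its underside. To be left alone
- transformer: loose ferrite transformer with yellow tape, about 42 x 45 x 39 high, on the bench to the left of the fixture; origin at the centre of its underside. To be left alone
- capacitor: loose black capacitor can, 30 diameter, 46 high, standing on the bench to the left of the fixture; origin at the centre of its underside. To be left alone
- screwdriver: loose screwdriver with orange handle, 170 long, 26 thick, lying on the bench to the right of the fixture; origin at mid-length at the bench's height. To be left alone

How it is judged (in metres and radians):
On the way, in this order (a step that is already met when the one before it is completed fails the run):
1. the lever is turned over until the cam's low point faces the roller, with the carriage still out of the dock (value of joint cam_angle above 2.9 rad and value of joint carriage_travel below 0.046 m), for 0.1 s.
2. the carriage is pushed fully home (value of joint carriage_travel above 0.0575 m and value of joint cam_angle above 2.9 rad), for 0.2 s.
At the end, for the whole second after the job is handed in: the cam lever stands within about 0.25 rad of pointing straight forward (joint above 2.9) and the carriage within 2.5 mm of fully home (joint above 0.0575), both at rest (all of step 2 and velocity of joint carriage_travel below 0.005 m/s and velocity of joint cam_angle below 0.05 rad/s); the robot touches nothing.
It fails at once if the carriage's roller was forced against the cam (over 12 N) (contact force between carriage and cam above 12 N).
It fails at once if a loose part was moved or lifted (over 15 mm) (distance of any of heatsink, transformer, capacitor, screwdriver from where it was at the start of the episode above 0.015 m).
It fails at once if the lever was gripped or forced (fingers press on it with over 30 N) (contact force between the fingers and cam above 30 N).
It fails at once if the carriage was gripped or forced (fingers press on it with over 35 N) (contact force between the fingers and carriage above 35 N).
It also fails if it takes over 53 s, if anything falls off the work surface, if the arm or the gripper's body presses on something with over 40 N, if the wrist force passes 120 N, or if a joint passes its speed limit or range.

## Working session

There is one attempt and no reset: what is moved stays moved. The work goes in short steps, Python scripts to look and compute and a tool call to move; the robot and the scene stay as the last step left them, time stands still between calls to the robot, and variables do not carry over. Pictures are saved under pics/ and viewed, at most 10 in all, crops included, and the job is handed in when it is done.

Besides the shell and the picture viewer there is one more tool, called after "Emit:" by a JSON object that holds its "method" and its "body", one argument or row to a line. play_rows: Moves the arm, as the interface text tells. Shift numbers are shares of 20 cm and turn numbers shares of pi rad, none past 1 either way. Its arguments: {"type":"object","properties":{"steps":{"type":"array"},"newtons":{"type":"number"}},"required":["steps"]}

```bash
mkdir -p pics; ls; python3 - <<'E'
from rig import bot, read_camera
import cv2,numpy as np,pickle
s=bot.get_state();print({k:np.round(v,3).tolist() for k,v in s.items()})
d={}
for n in("scene","top"):
    c=d[n]=read_camera(n);cv2.imwrite(f"pics/{n}0.png",c["color"][...,::-1]);print(n,c["fx"],c["fy"],c["cx"],c["cy"],c["xyz"],c["rotation"],[k for k in c])
pickle.dump(d,open("d0.pkl","wb"))
E
```

```text
pics
{'t': 0.0, 'joints': [-1.145, 0.418, -0.01, 1.614, 0.005, 1.111, -0.053], 'qd': [0.0, 0.001, -0.0, -0.001, -0.0, -0.002, 0.001], 'effort': [0.0, -85.126, 0.639, -42.598, -0.049, 0.019, 0.0], 'eef_pos': [281.745, 557.733, 404.005], 'ee_rot': [-0.0, 0.232, 0.973, -0.001], 'force': [-0.623, -0.355, -0.421], 'torque': [-0.021, -0.036, 0.002], 'gripper_force': 0.0, 'opening': 0.997}
scene 436.10676682733066 436.10676682733066 315.9233994617115 244.78250173389029 [1016.51818133 -236.10110364  558.26610005] [0.80054888 0.33115995 0.18899577 0.46231501] ['color', 'depth', 'fx', 'fy', 'cx', 'cy', 'xyz', 'rotation']
top 485.22215276378006 485.22215276378006 314.92123307294827 235.2704964076386 [549.84594741  14.40317937 952.86968838] [ 0.71277351  0.02717476 -0.02789485 -0.70031231] ['color', 'depth', 'fx', 'fy', 'cx', 'cy', 'xyz', 'rotation']
```

View pics/top0.png

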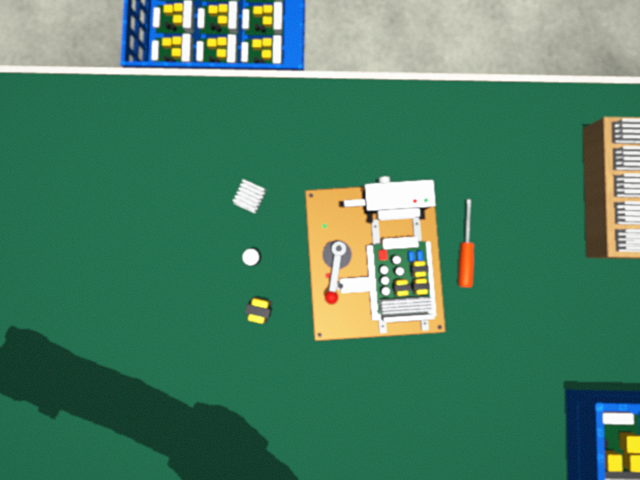

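View pics/scene0.png

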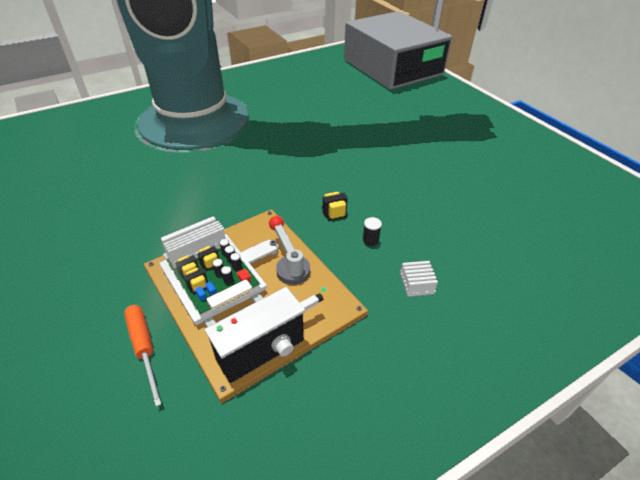

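The top view shows the brown base with corners near (306,190), (433,180), (444,331) and (315,341). The hub is at (339,248), the red knob at (331,297) and the carriage on the right. The loose parts are at x≈250 on the left and the screwdriver is at (467,245). The lever points back and slightly left. Next I measure these.

```bash
cat > h.py <<'E'
import numpy as np,cv2
from scipy.spatial.transform import Rotation as R
def rot(q): return R.from_quat(np.r_[q[1:],q[0]]).as_matrix()
def ray(c,uv):
    uv=np.atleast_2d(uv).astype(float)
    d=np.c_[(uv[:,0]-c["cx"])/c["fx"],-(uv[:,1]-c["cy"])/c["fy"],-np.ones(len(uv))]
    return d@rot(c["rotation"]).T
def plane(c,uv,z):
    d=ray(c,uv); o=np.array(c["xyz"]); return o+d*((z-o[2])/d[:,2])[:,None]
def proj(c,p):
    q=(np.atleast_2d(p)-c["xyz"])@rot(c["rotation"])
    return np.c_[c["cx"]-c["fx"]*q[:,0]/q[:,2],c["cy"]+c["fy"]*q[:,1]/q[:,2]]
def red(c):
    h=cv2.cvtColor(c["color"],cv2.COLOR_RGB2HSV)
    m=(((h[...,0]<5)|(h[...,0]>174))&(h[...,1]>190)&(h[...,2]>90)).astype(np.uint8)
    n,l,s,ce=cv2.connectedComponentsWithStats(m); return [(ce[i],s[i,4]) for i in range(1,n) if s[i,4]>15]
E
python3 - <<'E'
import pickle;from h import *
d=pickle.load(open("d0.pkl","rb"))
for n in d: print(n,[(np.round(a,1),b,np.round(plane(d[n],a,57)[0],1)) for a,b in red(d[n])])
c=d["top"]
h=cv2.cvtColor(c["color"],cv2.COLOR_RGB2HSV)
m=((h[...,0]>8)&(h[...,0]<22)&(h[...,1]>120)&(h[...,2]>80)).astype(np.uint8)
m[:, :290]=0;m[:,455:]=0;m[:160]=0;m[360:]=0
m=cv2.morphologyEx(m,cv2.MORPH_OPEN,np.ones((3,3)))
pts=cv2.findNonZero(m)[:,0]
h_=cv2.convexHull(pts)
(cx,cy),wh,a=cv2.minAreaRect(plane(c,h_[:,0],15)[:,:2].astype(np.float32));print("base",cx,cy,wh,a)
w=plane(c,h_[:,0],15)[:,:2].astype(np.float32)
print(cv2.boxPoints(cv2.minAreaRect(w)))
print("pivot approx",plane(c,[339,248],66))
# big view
cv2.imwrite("pics/crop.png",cv2.resize(c["color"][170:350,295:480,::-1],None,fx=3.2,fy=3.2,interpolation=cv2.INTER_CUBIC))
E
```

```text
scene [(array([275. , 221.7]), np.int32(80), array([503.2, -17.5,  57. ])), (array([243.4, 274.7]), np.int32(79), array([ 586.8, -112.3,   57. ]))]
top [(array([381.9, 253.8]), np.int32(42), array([ 587.6, -110.1,   57. ])), (array([331. , 297.1]), np.int32(99), array([506.7, -17.4,  57. ]))]
base 577.1431884765625 -100.84259033203125 (290.1863098144531, 250.25909423828125) 4.744772911071777
[[ 422.19684    11.856426]
 [ 442.89764  -237.54503 ]
 [ 732.08954  -213.54161 ]
 [ 711.38873    35.859848]]
pivot approx [[596.49953731 -30.35279531  66.        ]]
```

View pics/crop.png

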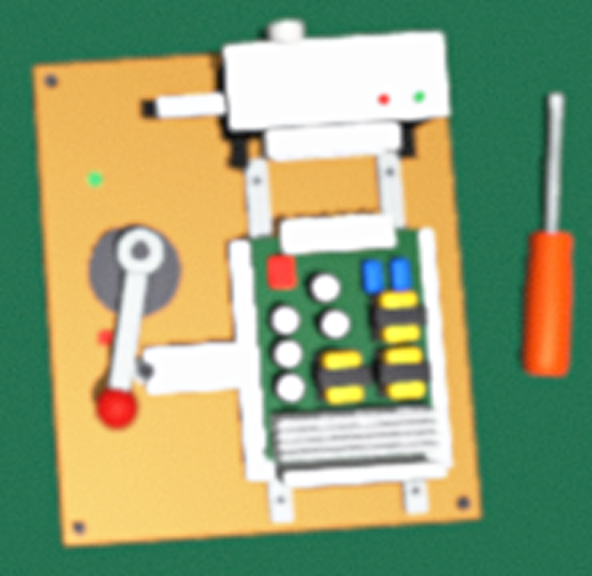

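Fixture origin is (578.0, -110.8) with yaw 0.083, the pivot is about (596, -29), and the lever angle is about 0.21 rad. I close the fingers and move above the gap between the bar and the carriage.

Emit:
{"method": "play_rows", "body": {
  "steps": [
    [1,[-0.3,-0.25,0],0],
    [1,[-0.6,-0.5,0],0],
    [1,[-0.84,-0.71,0],0],
    [1,[-0.84,-0.71,0],0]
  ],
  "newtons": 5
}}

```text
t: 0.6
eef_pos: [368.8, 352.4, 404.7]
ee_rot: [0.0, 0.233, 0.972, -0.0]
force: [-0.2, 0.7, -0.1]
opening: 0.608
gripper_force: 0.0
```

Emit:
{"method": "play_rows", "body": {
  "steps": [
    [1,[-0.3,-0.25,0],0],
    [1,[-0.6,-0.5,0],0],
    [1,[-0.84,-0.71,0],0],
    [1,[-0.84,-0.71,0],0]
  ]
}}

```text
t: 1.1
eef_pos: [454.3, 149.8, 404.7]
ee_rot: [0.0, 0.233, 0.972, -0.0]
force: [1.1, 0.9, -0.1]
opening: 0.182
gripper_force: 0.0
```

Emit:
{"method": "play_rows", "body": {
  "steps": [
    [1,[-0.3,-0.25,0],-0.05],
    [1,[-0.6,-0.5,0],-0.11],
    [1,[-0.84,-0.71,0],-0.175],
    [1,[-0.84,-0.71,0],-0.175],
    [1,[-0.84,-0.71,0],-0.175],
    [1,[-0.84,-0.71,0],-0.175]
  ]
}}

```text
t: 1.85
eef_pos: [539.4, -49.3, 404.3]
ee_rot: [-0.0, -0.041, 0.999, 0.0]
force: [-1.5, -0.0, 0.1]
opening: 0.006
gripper_force: 0.0
```

```bash
cat >> h.py <<'E'
O=np.array([577.97,-110.8]);YAW=.0828
RF=np.array([[np.cos(YAW),-np.sin(YAW)],[np.sin(YAW),np.cos(YAW)]])
def where(s):
    M=rot(s["ee_rot"]); tip=np.array(s["eef_pos"])+199*M[:,2]
    print("t",s["t"],"tipF",np.round(RF.T@(tip[:2]-O),1),"z",round(tip[2],1),"F",np.round(s["force"],1),"open",round(s["opening"],3),"yang",np.round(np.degrees(np.arctan2(M[1,1],M[0,1]))-np.degrees(YAW),2),"z",np.round(M[:,2],3))
    return tip,M
E
python3 - <<'E'
from rig import bot,read_camera
from h import *
where(bot.get_state())
c=read_camera("wrist");cv2.imwrite("pics/w1.png",c["color"][...,::-1])
c=read_camera("top");cv2.imwrite("pics/t1.png",c["color"][...,::-1])
c=read_camera("scene");cv2.imwrite("pics/s1.png",c["color"][...,::-1])
E
```

```text
t 1.85 tipF [-33.5  64.5] z 205.3 F [-1.5 -0.   0.1] open 0.006 yang 89.9 z [-0.001  0.    -1.   ]
```

View pics/w1.png

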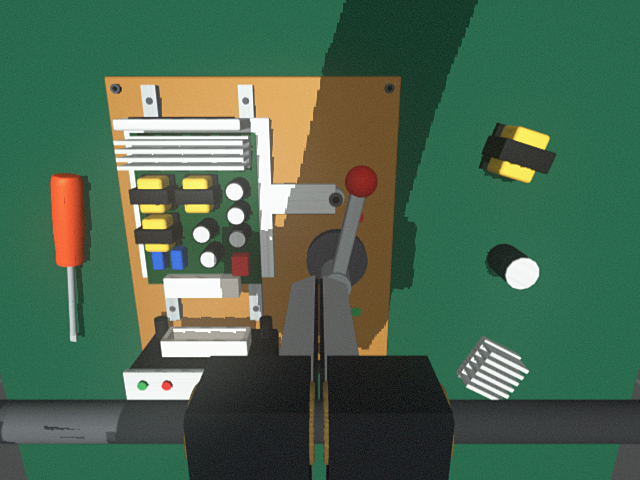

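The wrist view shows the knob at (361,182), the bar running to the hub at (338,282), and the push plate's white top edge at (115–243,121). The closed fingers hover at the centre. I check these against the fixture frame.

```bash
python3 - <<'E'
from rig import bot,read_camera
from h import *
c=read_camera("wrist")
f=lambda uv,z:np.round((plane(c,uv,z)[:,:2]-O)@RF,1).tolist()
print("cam",c["xyz"])
for a,b in red(c): print(a,b,f(a,57))
print("base corners",f([[106,77],[400,77]],15),"plate",f([[115,121],[243,121]],83),"hub",f([338,282],62),"roller",f([336,200],35))
where(bot.get_state())
E
```

```text
cam [457.27289216 -55.51545154 384.58374914]
[363.12014134 179.02826855] 283 [[-63.2, 100.9]]
base corners [[-142.1, -112.5], [-142.4, 133.7]] plate [[-108.3, -77.7], [-108.3, 12.3]] hub [[23.2, 82.0]] roller [[-41.5, 80.6]]
t 2.05 tipF [-33.2  65.3] z 205.7 F [ 0.1 -0.1 -0.3] open 0.006 yang 90.04 z [ 0.  0. -1.]
```

Emit:
{"method": "play_rows", "body": {
  "steps": [
    [1,[0,0,0.3],0],
    [1,[0,0,0.55],0],
    [1,[0,0,0.7],0],
    [1,[0,0,0.77],0],
    [1,[0,0,0.8],0],
    [1,[0,0,0.8],0]
  ]
}}

```text
t: 2.8
eef_pos: [539.8, -49.5, 245.3]
ee_rot: [0.0, -0.041, 0.999, -0.0]
force: [-0.1, -0.5, -0.2]
opening: 0.003
gripper_force: 0.0
```

```bash
python3 - <<'E'
from rig import bot
from h import *
s=bot.get_state();where(s);print(np.round(s["joints"],2))
# path in fixture frame: finger box half sizes 8 (x), 12.5 (y)
P=np.array([25,80.])
for th in np.arange(.3,3.2,.15):
    e=np.array([-np.cos(th),np.sin(th)]);n=np.array([np.sin(th),np.cos(th)])
    h=6+8*abs(n[0])+12.5*abs(n[1]); q=P+56*e-h*n
    print(round(th,2),np.round(q,1))
E
```

```text
t 2.8 tipF [-32.8  64.2] z 46.3 F [-0.1 -0.5 -0.2] open 0.003 yang 89.97 z [ 0.001 -0.    -1.   ]
[-0.18  0.49  0.27  1.95 -0.19  0.72  1.86]
0.3 [-34.5  77.2]
0.45 [-34.4  85.7]
0.6 [-33.   94.4]
0.75 [-30.  103.1]
0.9 [-25.5 111.4]
1.05 [-19.5 119. ]
1.2 [-12.1 125.7]
1.35 [ -3.4 131. ]
1.5 [  6.2 134.8]
1.65 [ 14.5 137. ]
1.8 [ 21.5 138.3]
1.95 [ 29.  138.7]
2.1 [ 36.7 138. ]
2.25 [ 44.6 136.2]
2.4 [ 52.4 133. ]
2.55 [ 59.9 128.5]
2.7 [ 66.8 122.7]
2.85 [ 72.8 115.5]
3.0 [ 77.7 107.2]
3.15 [81.2 98.1]
```

Emit:
{"method": "play_rows", "body": {
  "steps": [
    [1,[0.004,0.029,0],0],
    [1,[0.006,0.049,0],0],
    [1,[0.008,0.065,0],0],
    [1,[0.008,0.086,0],0],
    [1,[0.008,0.107,0],0],
    [1,[0.005,0.129,0],0],
    [1,[0.001,0.151,0],0],
    [1,[-0.006,0.173,0],0],
    [1,[-0.014,0.194,0],0],
    [1,[-0.025,0.215,0],0]
  ]
}}

```text
t: 4.05
eef_pos: [541.0, -6.6, 245.1]
ee_rot: [0.0, -0.041, 0.999, -0.0]
force: [-0.8, -5.7, 0.1]
opening: 0.005
gripper_force: 2.2
```

```bash
python3 - <<'E'
from rig import bot,read_camera
from h import *
where(bot.get_state())
c=read_camera("wrist");cv2.imwrite("pics/w2.png",c["color"][...,::-1])
for a,b in red(c): 
    f=np.round((plane(c,a,57)[0,:2]-O)@RF,1);print(a,b,f,np.arctan2(f[1]-80,25-f[0]))
E
```

```text
t 4.05 tipF [-28.2 106.7] z 46.1 F [-0.8 -5.7  0.1] open 0.005 yang 89.93 z [ 0.    -0.001 -1.   ]
[408.27290738 290.22882615] 2019 [-34.2 146.2] 0.8411616628954199
[310.47058824 273.23529412] 17 [-42.4 103. ] 0.32885523059180216
[ 87.57901391 377.17446271] 791 [10.3 -2.7] -1.3948827491139761
```

Emit:
{"method": "play_rows", "body": {
  "steps": [
    [1,[-0.011,0.02,0],0],
    [1,[-0.027,0.04,0],0],
    [1,[-0.042,0.058,0],0],
    [1,[-0.06,0.076,0],0],
    [1,[-0.078,0.092,0],0],
    [1,[-0.1,0.106,0],0],
    [1,[-0.122,0.118,0],0],
    [1,[-0.145,0.129,0],0],
    [1,[-0.17,0.138,0],0],
    [1,[-0.211,0.148,0],0]
  ]
}}

```text
t: 5.35
eef_pos: [580.7, 26.6, 244.6]
ee_rot: [-0.001, -0.041, 0.999, -0.0]
force: [-6.8, -4.0, 0.8]
opening: 0.006
gripper_force: 3.1
```

```bash
cat > m.py <<'E'
from rig import bot,read_camera
from h import *
where(bot.get_state())
for n in ("wrist","top","scene"):
    c=read_camera(n)
    for a,b in red(c):
        f=np.round((plane(c,a,57)[0,:2]-O)@RF,1)
        if 60<np.hypot(*(f-[25,80]))<120 and b>20: print(n,a.round(),b,f,np.arctan2(f[1]-80,25-f[0]))
E
python3 m.py
```

```text
t 5.35 tipF [ 13.8 136.7] z 45.6 F [-6.8 -4.   0.8] open 0.006 yang 89.94 z [-0.001 -0.    -1.   ]
wrist [249. 208.] 74 [-29.5 107.7] 0.47023127393547504
wrist [  9. 293.] 465 [ 8.6 -0.1] -1.36884335066864
wrist [391. 338.] 1347 [ 31.3 169.7] 1.64091529677491
top [381. 253.] 28 [11.3  1. ] -1.3990863328353957
scene [344. 239.] 134 [ 34.2 170.3] 1.6723286035262606
scene [244. 275.] 53 [ 9.9 -2.6] -1.3899841566527322
```

Emit:
{"method": "play_rows", "body": {
  "steps": [
    [1,[-0.035,0.006,0],0],
    [1,[-0.054,0.008,0],0],
    [1,[-0.073,0.008,0],0],
    [1,[-0.111,0.005,0],0],
    [1,[-0.15,-0.004,0],0],
    [1,[-0.17,-0.011,0],0],
    [1,[-0.19,-0.02,0],0],
    [1,[-0.209,-0.03,0],0],
    [1,[-0.227,-0.042,0],0],
    [1,[-0.262,-0.071,0],0]
  ]
}}

```text
t: 6.75
eef_pos: [633.6, 17.6, 244.3]
ee_rot: [-0.001, -0.041, 0.999, 0.001]
force: [-5.6, 1.8, -0.2]
opening: 0.006
gripper_force: 2.4
```

```bash
python3 m.py
```

```text
t 6.75 tipF [ 65.7 123.6] z 45.3 F [-5.6  1.8 -0.2] open 0.006 yang 90.01 z [-0.002  0.001 -1.   ]
wrist [ 11. 177.] 967 [ 9.6 -1.2] -1.383367214351223
top [381. 253.] 23 [11.1  2.2] -1.3939984987957386
scene [241. 275.] 27 [ 6.7 -5.6] -1.3601817296721759
scene [346. 280.] 185 [105.9 119.5] 2.6873834130964793
```

Emit:
{"method": "play_rows", "body": {
  "steps": [
    [1,[-0.015,-0.017,0],0],
    [1,[-0.03,-0.036,0],0],
    [1,[-0.043,-0.056,0],0],
    [1,[-0.054,-0.077,0],0],
    [1,[-0.06,-0.09,0],0],
    [1,[-0.064,-0.1,0],0],
    [1,[-0.065,-0.104,0],0]
  ]
}}

```text
t: 7.78
eef_pos: [648.7, -2.9, 244.7]
ee_rot: [0.0, -0.041, 0.999, 0.0]
force: [-3.3, 3.6, -0.1]
opening: 0.005
gripper_force: 1.9
```

```bash
python3 m.py
```

```text
t 7.775 tipF [ 79.4 101.7] z 45.7 F [-3.3  3.6 -0.1] open 0.005 yang 89.96 z [ 0.  0. -1.]
wrist [ 54. 142.] 1546 [ 9.  -3.1] -1.3805848843677009
scene [332. 294.] 197 [115.1  86. ] 3.0750981546388823
```

Emit:
{"method": "play_rows", "body": {
  "steps": [
    [1,[-0.003,-0.006,0],0],
    [1,[-0.005,-0.013,0],0],
    [1,[-0.006,-0.019,0],0],
    [1,[-0.006,-0.019,0],0]
  ]
}}

```text
t: 8.43
eef_pos: [650.3, -6.9, 244.7]
ee_rot: [0.0, -0.041, 0.999, -0.0]
force: [-1.7, 2.5, -0.6]
opening: 0.006
gripper_force: 1.2
```

```bash
python3 m.py
```

```text
t 8.425 tipF [80.8 97.5] z 45.7 F [-1.7  2.5 -0.6] open 0.006 yang 89.94 z [ 0. -0. -1.]
wrist [ 65. 139.] 1559 [ 9.1 -3. ] -1.3815231225531788
scene [244. 277.] 35 [13.  -3.7] -1.4283975160863271
scene [329. 296.] 205 [115.2  80.1] 3.1404840065938946
```

The lever reads about 3.14 rad. I back off, rise, and go round to behind the push plate.

Emit:
{"method": "play_rows", "body": {
  "steps": [
    [1,[-0.02,0.08,0],0],
    [1,[-0.02,0.15,-0.1],0],
    [1,[0,0.15,-0.35],0],
    [1,[0,0.15,-0.52],0],
    [1,[0.2,0,-0.52],0],
    [1,[0.4,-0.16,-0.52],0],
    [1,[0.6,-0.32,-0.52],0],
    [1,[0.8,-0.48,-0.52],0],
    [1,[0.98,-0.66,-0.52],0],
    [1,[0.98,-0.66,-0.52],0]
  ]
}}

```text
t: 9.82
eef_pos: [464.0, -156.2, 350.3]
ee_rot: [0.001, -0.039, 0.999, -0.0]
force: [0.5, 0.7, -0.3]
opening: 0.008
gripper_force: 0.0
```

Emit:
{"method": "play_rows", "body": {
  "steps": [
    [1,[0.12,0,0],0],
    [1,[0.12,0,0],0],
    [1,[0.12,0,0],0]
  ]
}}

```text
t: 10.2
eef_pos: [442.7, -155.4, 349.4]
ee_rot: [0.001, -0.042, 0.999, -0.0]
force: [0.6, 0.0, -0.1]
opening: 0.003
gripper_force: 0.0
```

```bash
python3 m.py; python3 - <<'E'
from rig import bot,read_camera
from h import *
c=read_camera("top");a=c["color"][170:350,295:480,::-1]
w=read_camera("scene")["color"][180:410,110:400,::-1]
a=cv2.resize(a,(400,389));w=cv2.resize(w,(390,309))
o=np.zeros((389,790,3),np.uint8);o[:,:400]=a;o[:309,400:]=w;cv2.imwrite("pics/b2.png",o)
E
```

```text
t 10.2 tipF [-138.2  -33.4] z 150.4 F [ 0.6  0.  -0.1] open 0.003 yang 90.03 z [ 0.001 -0.    -1.   ]
top [334. 200.] 103 [115.4  80.5] 3.136061736537997
scene [243. 275.] 80 [ 8.3 -2.4] -1.3708348756785367
scene [328. 296.] 175 [115.4  79.6] -3.1371679037054823
```

View pics/b2.png

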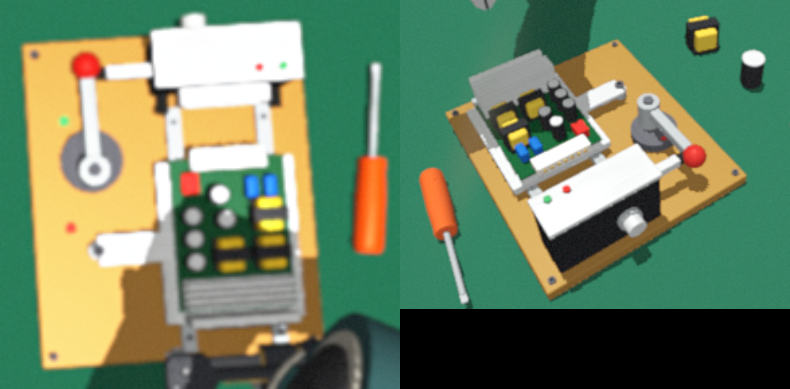

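The lever points forward at the bumper arm and the low side of the cam faces the roller. The gripper is behind the push plate. Now I lower and make contact slowly.

Emit:
{"method": "play_rows", "body": {
  "steps": [
    [1,[0,-0.008,0.2],0],
    [1,[0,-0.008,0.4],0],
    [1,[0,-0.008,0.5],0],
    [1,[0,-0.008,0.5],0],
    [1,[-0.04,-0.008,0.5],0],
    [1,[-0.08,-0.008,0.5],0],
    [1,[-0.1,-0.008,0.5],0],
    [1,[-0.12,-0.008,0.5],0],
    [1,[-0.14,-0.008,0.5],0]
  ]
}}

```text
t: 11.58
eef_pos: [469.9, -155.6, 248.7]
ee_rot: [-0.0, -0.041, 0.999, 0.0]
force: [-3.7, -0.2, 2.9]
opening: 0.005
gripper_force: 2.1
```

```bash
python3 m.py
```

```text
t 11.575 tipF [-111.5  -35.7] z 49.7 F [-3.7 -0.2  2.9] open 0.005 yang 89.94 z [-0. -0. -1.]
top [335. 200.] 104 [115.4  80.2] 3.139380267818888
scene [246. 279.] 66 [19.3 -2.8] -1.5020641846705303
scene [328. 296.] 168 [115.7  79.4] -3.1349775350890665
```

Emit:
{"method": "play_rows", "body": {
  "steps": [
    [1,[-0.02,0,0],0],
    [1,[-0.04,0,0],0],
    [1,[-0.06,0,0],0],
    [1,[-0.08,0,0],0],
    [1,[-0.1,0,0],0],
    [1,[-0.12,0,0],0],
    [1,[-0.13,0,0],0],
    [1,[-0.14,0,0],0]
  ]
}}

```text
t: 12.72
eef_pos: [497.8, -153.2, 248.7]
ee_rot: [-0.0, -0.041, 0.999, -0.0]
force: [-4.0, -1.3, 1.8]
opening: 0.008
gripper_force: 2.0
```

```bash
cat >>m.py <<'E'
c=read_camera("top")
cv2.imwrite("pics/last.png",cv2.resize(c["color"][170:350,295:480,::-1],None,fx=3.2,fy=3.2,interpolation=cv2.INTER_CUBIC))
E
python3 m.py
```

```text
t 12.725 tipF [-83.4 -35.7] z 49.7 F [-4.  -1.3  1.8] open 0.008 yang 89.95 z [-0. -0. -1.]
top [335. 200.] 102 [115.4  80.3] 3.1382740817014385
scene [255. 292.] 55 [47.5 -3.1] -1.8352146371699043
scene [329. 297.] 159 [115.9  79.5] -3.1360921590087547
```

View pics/last.png

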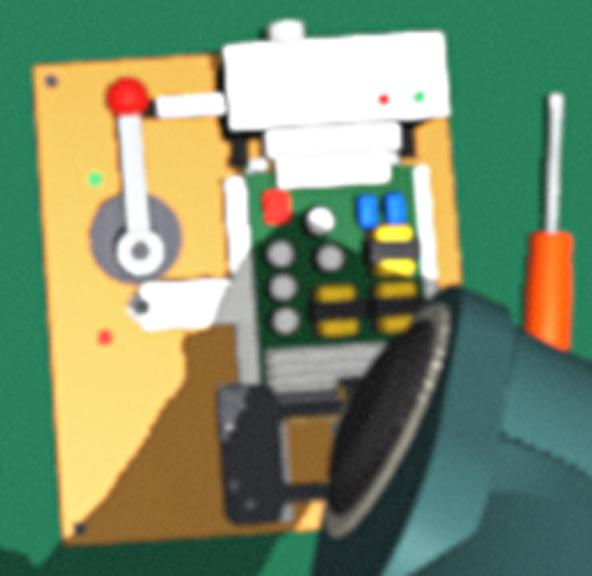

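The lever is still forward, and the board's plug is just entering the dock connector. The roller at crop (138,306) is about 6 mm from home. I continue in small steps and watch the force.

Emit:
{"method": "play_rows", "body": {
  "steps": [
    [1,[-0.005,0,0],0],
    [1,[-0.01,0,0],0],
    [1,[-0.015,0,0],0],
    [1,[-0.02,0,0],0],
    [1,[-0.02,0,0],0]
  ]
}}

```text
t: 13.55
eef_pos: [501.8, -152.9, 248.7]
ee_rot: [-0.0, -0.041, 0.999, -0.0]
force: [-3.2, 0.4, 3.3]
opening: 0.006
gripper_force: 1.8
```

Emit:
{"method": "play_rows", "body": {
  "steps": [
    [1,[-0.003,0,0],0],
    [1,[-0.006,0,0],0],
    [1,[-0.006,0,0],0]
  ]
}}

```text
t: 13.92
eef_pos: [502.2, -153.0, 248.5]
ee_rot: [-0.001, -0.041, 0.999, 0.0]
force: [-11.8, 0.8, 8.9]
opening: 0.004
gripper_force: 5.6
```

```bash
python3 m.py; python3 - <<'E'
from h import *
import pickle
c=pickle.load(open("d0.pkl","rb"))["top"]
f=lambda u,v,z:((plane(c,[u/3.2+295,v/3.2+170],z)[0,:2]-O)@RF).round(1)
print(f(145,370,35),f(138,306,35))
E
```

```text
t 13.925 tipF [-79.4 -35.7] z 49.5 F [-11.8   0.8   8.9] open 0.004 yang 89.93 z [-0.002  0.    -1.   ]
top [334. 200.] 103 [115.5  80.3] 3.1382777486048243
scene [256. 294.] 50 [51.8 -4.3] -1.878604273821019
scene [329. 297.] 159 [116.   79.4] -3.134999342538973
[-44.3  79.4] [-6.5 80.9]
```

Emit:
{"method": "play_rows", "body": {
  "steps": [
    [1,[-0.003,0,0],0],
    [1,[-0.003,0,0],0],
    [1,[-0.003,0,0],0]
  ]
}}

```text
t: 14.5
eef_pos: [502.4, -153.0, 248.4]
ee_rot: [-0.002, -0.041, 0.999, 0.0]
force: [-15.5, 0.0, 11.1]
opening: 0.006
gripper_force: 7.6
```

```bash
python3 m.py
```

```text
t 14.5 tipF [-79.4 -35.6] z 49.4 F [-15.5   0.   11.1] open 0.006 yang 89.92 z [-0.003  0.    -1.   ]
top [335. 200.] 103 [115.4  80.2] 3.139380267818888
top [380. 234.] 30 [46.6  0.4] -1.8357723238949113
scene [256. 294.] 45 [52.9 -4.4] -1.8900566693343235
scene [328. 297.] 163 [115.9  79.2] -3.1327920007167194
```

Commanding further gives more force and no motion, so this is the hard stop. I back off, rise and check.

Emit:
{"method": "play_rows", "body": {
  "steps": [
    [1,[0.01,0,0],0],
    [1,[0.05,0,0],0],
    [1,[0.15,0,0],0],
    [1,[0.2,0,-0.1],0],
    [1,[0.2,0,-0.4],0],
    [1,[0.2,0,-0.7],0],
    [1,[0.3,0.3,-0.9],0],
    [1,[0.3,0.5,-0.9],0],
    [1,[0.3,0.8,-0.9],0],
    [1,[0.3,0.8,-0.9],0]
  ]
}}

```text
t: 15.95
eef_pos: [430.0, 5.2, 428.9]
ee_rot: [0.001, -0.044, 0.999, 0.0]
force: [0.9, -1.3, 0.4]
opening: 0.007
gripper_force: 0.0
```

```bash
python3 m.py
```

```text
t 15.95 tipF [-137.7  128. ] z 229.9 F [ 0.9 -1.3  0.4] open 0.007 yang 90.3 z [ 0.001  0.001 -1.   ]
top [334. 200.] 101 [115.4  80.4] 3.1371679037054823
top [380. 232.] 60 [50.6 -0.4] -1.879054446624822
scene [257. 293.] 67 [50.7 -2.6] -1.8724399021035176
scene [328. 296.] 172 [115.7  79.4] -3.1349775350890665
```

View pics/last.png

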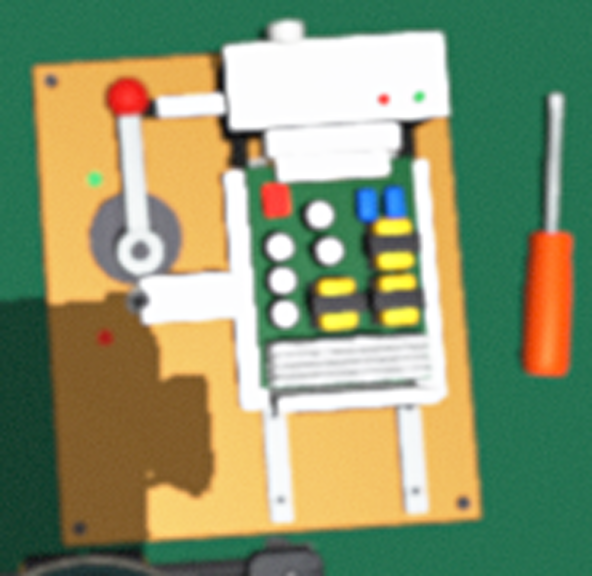

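The lever points forward. The roller at crop (138,299) is about 27.5 mm behind the pivot, so the carriage is home. The robot is clear, so I hand in.

```bash
python3 -c "
from rig import bot
print(bot.job_done())"
```

```text
the job is handed in; nothing more can be done
None
```

The lever is at its stop (about 3.14 rad by camera), the carriage is fully home against its hard stop, the robot is clear and the job is handed in; no verdict came back.

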